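Tip the returned medicine cartons into the ward's drop box

ROBOT

A 6-joint arm with a two-finger parallel gripper is mounted at the origin on the work surface. World frame = base frame: x ahead of the robot, y to its left, z up, the work surface at z = 0. Lengths are in m, angles in rad, forces in N, time in s.
With the tool pointing down it reaches from about 0.325 to 1 m from the base axis. Payload 5.1 kg.
Tool frame: the origin (TCP) lies midway between the tips of the shut fingers; the grasp point (between the pads) lies 19 mm behind it (ctrl.pinch_z is the distance from the TCP to the grasp point, in m); z points along the fingers, y is the line along which they close (so a half turn about z gives the same grasp; the last joint's range is limited). The gripper opens to 85 mm and grips with 20 to 120 N. Pads are 22 mm wide; open, the fingers measure 114 mm over their backs; the gripper's body (76 mm by 85 mm) begins 54 mm behind the grasp point. The pads swing forward as they close: fully open they stand 13 mm farther back than shut.
Start: joints at [1.085, 0.124, 1.65, -0, 1.367, -0.083], TCP at [0.255, 0.598, 0.231] pointing down, gripper open.
Joint ranges: [-2.61, 2.61], [-1.02, 2.33], [0.03, 2.71], [-1.35, 4.49], [0.32, 2.68], [-2.91, 2.91]. Speed limits (rad/s): [2.57, 2.57, 3.14, 3.14, 3.14, 3.14].

INTERFACE

Orientations are given as a unit quaternion [w, x, y, z].
In Python, from rig import ctrl gives the robot as it stands.
- The arm moves only by the tool servo_tool, never from a script. Its argument "targets" is a list of rows, each a list of 7 numbers: the shift along the world's x, y, z in cm, then the turn, a rotation vector about the world's x, y, z in rad, then the finger opening in cm, from 0 to 8.54. In form: [[dx, dy, dz, rx, ry, rz, grip], ...]. A call has 1 to 20 rows; each row is the pose to reach, as a shift and turn from the pose commanded when the call began; what a row does not reach only later rows make up. A row lasts 1/8 s, in which the tool goes at most 62.5 mm and 10.7 degrees, less where a joint would pass 70% of its speed; a pose out of reach is approached as far as the arm can. A call with a gripper value outside its range is refused whole. The fingers move at their own pace and stop on an object; "squeeze" is the grip in N (left out, the last holds). Time passes only in rows, so rows that repeat a pose let the fingers close. It gives the time, the measured TCP pose, the force, the opening and the grip force at its end, in the units of the state.
- ctrl.sense(): the state, without advancing time (a new reading comes with each control period).
- ctrl.read_camera(name): name is "scene" or "top"; returns a dict with "img" (480x640x3 uint8, red, green, blue), "K" (3x3 intrinsics, pixels), "R" (3x3) and "t" (3): a world point X has camera coordinates R X + t. Camera axes: x right, y down, z forward; pixel columns grow to the right and rows downward; lengths in m; the calibration is good to about 2 mm. A picture is of the moment at which its call begins. There is no depth.
- ctrl.close_job(): hands the job in; it is judged then, once.
The state is a dict: "time_s": time; "joint_pos": joint angles; "joint_velocities": joint speeds; "tau": joint torques, N m; "tcp_pos": TCP position; "orientation": TCP orientation; "wrist_force": force on the tool from outside, world axes, zero at the start; "ft_torque": the same for the moment, N m; "grip_width": finger opening in m; "grasp_force": force on a finger pad.
Only numpy, scipy, OpenCV 4.12 (cv2) and the standard library are available. Lean on these libraries where they do the work, as an engineer would, in place of code of your own. Each camera call takes 0.05 s, during which the arm holds its last target. There are 200 camera calls.

TASK

Open the drop box by lifting its lever out of the notch, pulling it along to the other notch and letting it down there so that the shutter stays open. Then pick up the steel tray by its handle and tip the three cartons out over its open front edge into the box, without touching them, and set the empty tray back flat in the middle of its mat. Leave the box open and the other things on the counter where they are.

Things in the scene. Friction and masses are not known exactly. Their poses are not given: they have to be found in the camera images.
- box: White steel medicine drop box fixed to the counter, 260 (x) x 180 (y) x 122 mm high, walls 5 mm. Origin: centre of its underside; x points from its front with a key lock (robot side) to its rear, y to its left, z up. The rear half of the lid is the mouth; the front half is a fixed cover under which the shutter parks. Against its left side, outside, stands a steel gate plate (8 mm thick, up to 118 mm high) with the two lever notches.
- mouth (a point): Centre of the mouth, in the plane of the lid's top, 60 mm behind the box's origin and 122 mm up. Mouth 120 mm (box x) by 150 mm (box y); the shutter lies about 8 mm below the lid's top. Axes as the box.
- shutter (a joint): Travel in m of the steel shutter plate towards the front of the box (box -x): 0 shut, 0.122 end stop, fully open. A spring pulls it shut with 1.4 N when shut, 2.9 N when open. The lever rides on it.
- lever (a joint): Height in m of the lever above its lowest position, 0 to 0.040, in either notch; it sinks by its own weight (about 1.2 N). The notches are 20 mm deep (so raise it 25 mm or more): with the lever below about 0.020 the shutter can move only 6 mm from shut, or is held at 0.114 to 0.122 when in the open notch. Left up between the notches, the spring draws it back shut.
- lever_grip (a point): Near the middle of the lever's black upright grip, a square post 18 x 18 mm and 50 mm tall (from 27 mm below this point to 23 mm above it), standing on the box's left side, 112 mm left of the box's centre line, 30 mm behind its origin when shut, and 167 mm above the counter when down; its underside is 18 mm above the lid. Square to the box. It moves straight up with joint lever, and along box -x with joint shutter.
- tray: Stainless tray, 170 (x) x 120 (y) mm, 4 mm floor, side lips 30 mm high, back lip 34 mm high, 0.32 kg. Open, without lip, at its +x end. Origin: centre of its underside; x points to the open edge (85 mm away), z up. It stands on the mat.
- tray_handle (a point): Point to grip on the tray's handle, 101 mm behind the tray's origin and 70 mm above its underside. The handle is a flat steel plate 6 mm thick and 80 mm wide (tray y) that rises 68 mm along its slope from the top of the back lip, leaning backwards, away from the open edge, 25 degrees from upright; this point is in its middle, 25 mm along the slope from its free edge and 43 mm from the lip. Site axes as the tray's.
- mat: Black rubber mat fixed to the counter, 230 (x) x 170 (y) x 3 mm, on which the tray stands. Origin: centre of its underside.
- carton_a: White medicine carton lying in the tray, 80 x 45 x 20 mm, 30 to 65 g. Origin: centre of its underside. How readily the cartons slide on the steel varies: they begin to at a slope of 25 to 37 degrees.
- carton_b: White medicine carton lying in the tray, 70 x 40 x 26 mm. Origin: centre of its underside.
- carton_c: White medicine carton lying across the tray near the open edge, 48 x 64 x 16 mm. Origin: centre of its underside.
- cup: Bystander: white plastic cup, 66 mm wide, 75 mm high. Origin: centre of its underside (so for all bystanders).
- coffee: Bystander: brown lidded coffee cup, 84 mm wide, 113 mm high.
- plate: Bystander: white plate, 190 mm wide, with a bread roll, 71 mm high.
- gauze: Bystander: upright roll of bandage, 54 mm wide, 70 mm high.
- gel: Bystander: bottle of hand gel, 64 mm wide, 170 mm high.
- stapler: Bystander: grey stapler, 130 x 34 x 45 mm.
Not all that is in view belongs to the job. What is shaped like the carton_c but turquoise is not meant. Leave any turquoise look-alike of the tray alone.

How it is judged:
By the outcome, as a careful person would: the job done as asked, in the order asked, and still so for the second after the job is handed in, with the robot touching nothing.
It also fails if it takes over 64 s, if anything falls off the work surface, if the arm or the gripper's body presses on something with over 40 N, if the wrist force passes 120 N, or if a joint passes its speed limit or range.

## Working session

There is one attempt and no reset: what is moved stays moved. The work goes in short steps, Python scripts to look and compute and a tool call to move; the robot and the scene stay as the last step left them, time stands still between calls to the robot, and variables do not carry over. Pictures are saved under pics/ and viewed, at most 13 in all, crops included, and the job is handed in when it is done.

Besides the shell and the picture viewer there is one more tool, called after "Emit:" by a JSON object that holds its "name" and its "arguments", one argument or row to a line. servo_tool: Moves the arm, as the interface text tells. Its arguments: {"type":"object","properties":{"targets":{"type":"array"},"squeeze":{"type":"number"}},"required":["targets"]}

```bash
mkdir -p pics; ls; python3 - <<'E'
from rig import ctrl
import cv2,numpy as np
s=ctrl.sense();print(s)
for n in("scene","top"):
    c=ctrl.read_camera(n);cv2.imwrite(f"pics/{n}0.png",c["img"][:,:,::-1]);np.savez(f"{n}0.npz",**c);print(n,c["K"].tolist(),(-c["R"].T@c["t"]).tolist(),c["R"].tolist())
print(ctrl.pinch_z)
E
```

```text
pics
{'time_s': 0.0, 'joint_pos': array([ 1.08538612e+00,  1.24532317e-01,  1.65172623e+00, -5.09285717e-06,
        1.36750192e+00, -8.25980747e-02]), 'joint_velocities': array([-0.0006704 ,  0.00023218, -0.00011372, -0.0002476 ,  0.00101908,
       -0.00050676]), 'tau': array([-2.42763403e-03, -4.23605847e+01, -3.65457201e+01, -2.13972198e-04,
        6.89861889e-03,  5.16103171e-06]), 'tcp_pos': array([0.25453436, 0.59740097, 0.23000454]), 'orientation': array([-3.01319275e-04,  2.00046548e-01,  9.79785795e-01, -1.04118671e-03]), 'wrist_force': array([ 0.0630913 , -0.46039389, -0.15347352]), 'ft_torque': array([0.00555531, 0.00233773, 0.02977161]), 'grasp_force': 0.0, 'grip_width': 0.08525452082544968}
scene [[601.92468121594, 0.0, 320.8809724468229], [0.0, 601.92468121594, 231.88052296353712], [0.0, 0.0, 1.0]] [1.344327925001609, 0.31621657062619346, 1.4014683736834852] [[-0.31619121504475384, 0.9486275525959368, -0.011352620154180376], [0.7909423156855838, 0.25698684349793566, -0.5553089370133473], [-0.5238638838347689, -0.18456307519330725, -0.8315666554695065]]
top [[510.0374063804772, 0.0, 315.97748712689344], [0.0, 510.0374063804772, 241.22169966842512], [0.0, 0.0, 1.0]] [0.49592471592053705, 0.03526865987067947, 1.4505786741154196] [[0.0072858215553280505, -0.9999052823062894, 0.011676609963663837], [-0.999011198454864, -0.007790456608386155, -0.0437713850318806], [0.04385820523049482, -0.011346153613117986, -0.9989733342948387]]
0.0187
```

View pics/scene0.png

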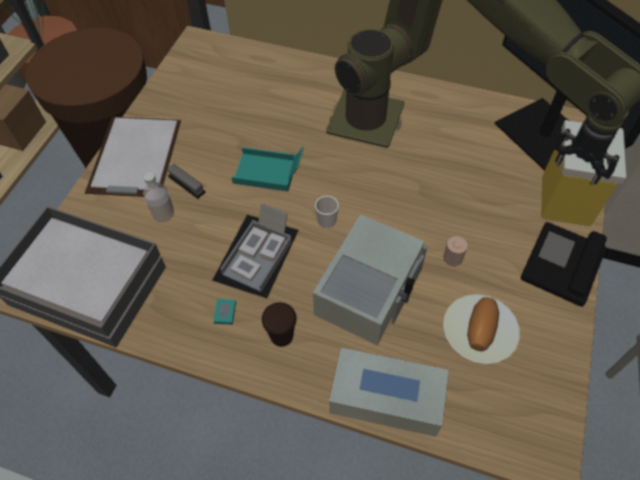

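View pics/top0.png

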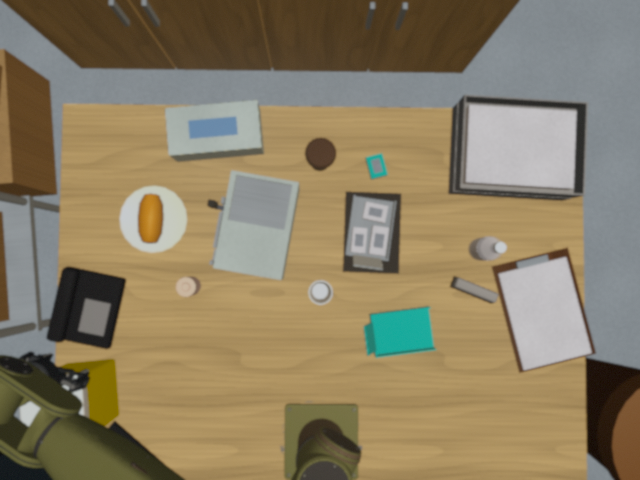

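The top view shows the box at about (256,225) with the mouth at its far end, and the lever at (215,204). The tray on its mat is at (372,232), with the handle towards the robot at (368,263) and the open edge pointing away. I'll measure with masks and one enlarged crop.

```bash
cat > h.py <<'E'
import numpy as np,cv2
def ray(c,u,v,z):
    "pixel -> world point on plane z"
    C=-c["R"].T@c["t"]; d=c["R"].T@np.linalg.inv(c["K"])@[u,v,1.]
    return C+d*(z-C[2])/d[2]
def proj(c,X):
    p=c["K"]@(c["R"]@np.asarray(X,float)+c["t"]); return p[:2]/p[2]
def tri(c1,p1,c2,p2):
    A=[];b=[]
    for c,p in((c1,p1),(c2,p2)):
        C=-c["R"].T@c["t"]; d=c["R"].T@np.linalg.inv(c["K"])@[p[0],p[1],1.]; d/=np.linalg.norm(d)
        P=np.eye(3)-np.outer(d,d);A.append(P);b.append(P@C)
    return np.linalg.lstsq(np.vstack(A),np.hstack(b),rcond=None)[0]
E
python3 - <<'E'
from h import *
c=dict(np.load("top0.npz"));im=c["img"]
g=im.max(2)
def rect(m,z,nm,x0,x1,y0,y1):
    M=np.zeros_like(m);M[y0:y1,x0:x1]=m[y0:y1,x0:x1]
    ct=max(cv2.findContours(M,cv2.RETR_EXTERNAL,cv2.CHAIN_APPROX_NONE)[0],key=cv2.contourArea)
    r=cv2.minAreaRect(cv2.convexHull(ct));b=cv2.boxPoints(r);W=np.array([ray(c,*p,z)[:2] for p in b])
    print(nm,b.round(1).tolist(),W.round(4).tolist(),"ctr",W.mean(0).round(4),"sides",np.linalg.norm(W[1]-W[0]).round(4),np.linalg.norm(W[2]-W[1]).round(4),"ang",np.degrees(np.arctan2(*(W[1]-W[0])[::-1])).round(1))
f=im.astype(int);wood=(f[:,:,0]-f[:,:,2]>28)
nw=((~wood)).astype(np.uint8)*255
rect(nw,.003,"mat",335,410,185,280)
nw2=cv2.morphologyEx(nw,cv2.MORPH_OPEN,np.ones((9,9)))
rect(nw2,.122,"box",200,305,165,285)
cv2.imwrite("pics/crop1.png",cv2.resize(im[160:290,205:410,::-1],None,fx=3.9,fy=3.9,interpolation=cv2.INTER_CUBIC))
s=dict(np.load("scene0.npz"))["img"]
cv2.imwrite("pics/crop2.png",cv2.resize(s[195:345,205:435,::-1],None,fx=3.4,fy=3.4,interpolation=cv2.INTER_CUBIC))
E
```

```text
mat [[343.79998779296875, 270.6000061035156], [346.20001220703125, 192.3000030517578], [399.5, 193.89999389648438], [397.1000061035156, 272.20001220703125]] [[0.4767, -0.0607], [0.6999, -0.0664], [0.6966, -0.219], [0.4732, -0.2122]] ctr [ 0.5866 -0.1396] sides 0.2233 0.1526 ang -1.5
box [[209.0, 267.0], [226.8000030517578, 169.0], [299.70001220703125, 182.1999969482422], [281.8999938964844, 280.20001220703125]] [[0.4851, 0.2974], [0.7418, 0.255], [0.7087, 0.064], [0.4521, 0.108]] ctr [0.5969 0.1811] sides 0.2602 0.1939 ang -9.4
```

View pics/crop1.png

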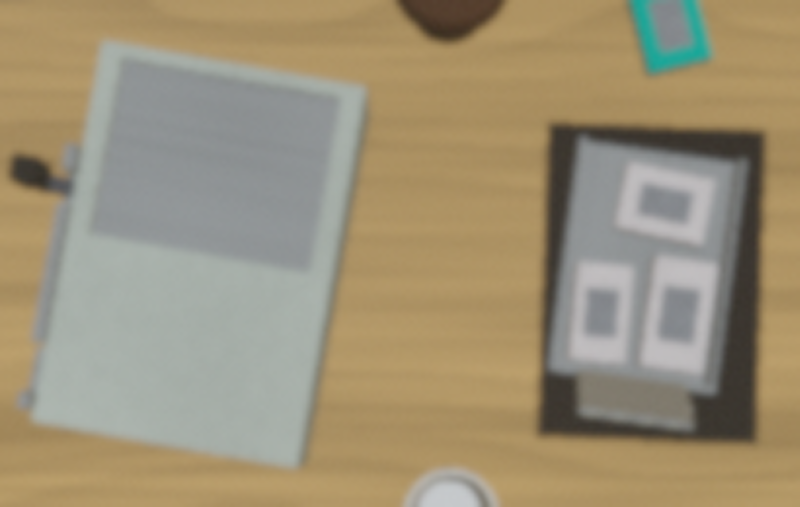

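View pics/crop2.png

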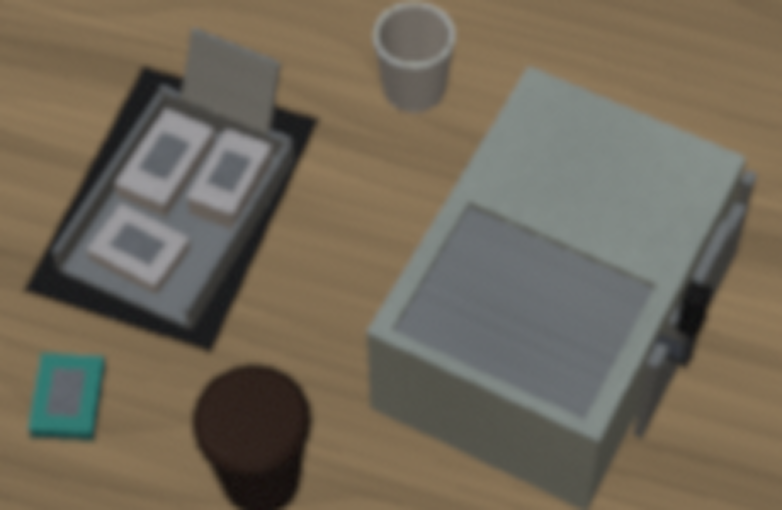

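Crop 1 gives the lid corners at about (105,40), (367,88), (300,467) and (32,420), the lever grip at (25,170) and the handle's free edge from (578,415) to (694,430). Crop 2 confirms the tray's open edge faces away from the robot and the black grip is at (692,308).

```bash
python3 - <<'E'
from h import *
c=dict(np.load("top0.npz"));s=dict(np.load("scene0.npz"))
k=lambda u,v:(205+u/3.9-.4,160+v/3.9-.4)
k2=lambda u,v:(205+u/3.4-.4,195+v/3.4-.4)
P=np.array([ray(c,*k(*p),.122)[:2] for p in((105,40),(367,88),(300,467),(32,420))])
print("lid",P.round(4).tolist(),P.mean(0))
for i in range(4):
    d=P[(i+1)%4]-P[i];print(np.linalg.norm(d).round(4),np.degrees(np.arctan2(d[1],d[0])).round(1))
# scene-view lid corners (front-left, front-right, rear-right, rear-left)
for p in((745,158),(528,68),(370,330),(598,440)): print("lid scene",ray(s,*k2(*p),.122).round(4))
B=P.mean(0);a=np.radians(-9.7);ex=np.array([np.cos(a),np.sin(a)]);ey=np.array([-ex[1],ex[0]])
L=B+.03*ex+.112*ey;print("lever pred",L,"mouth",B+.06*ex)
print("pred px top cam",proj(c,[*L,.167]),proj(s,[*L,.167]))
for cc,n,(x0,x1,y0,y1) in((c,"top",(203,222,195,212)),(s,"scene",(400,416,272,305))):
    m=np.zeros((480,640),np.uint8);m[y0:y1,x0:x1]=(cc["img"].max(2)[y0:y1,x0:x1]<62)
    y,x=np.nonzero(m);print(n,len(x),x.mean(),y.mean(),x.min(),x.max(),y.min(),y.max())
H=[ray(c,*k(*p),.096) for p in((578,415),(694,430))];print("handle edge",H, (H[0]+H[1])/2)
H2=[ray(s,*k2(*p),.096) for p in((280,65),(192,30))];print("scene handle edge",H2,(H2[0]+H2[1])/2)
for z,p in((.033,(580,136)),(.033,(748,158)),(.037,(549,372)),(.037,(716,393))):print("tray",ray(c,*k(*p),z).round(4))
for p in((551,125),(764,132),(755,441),(540,434)):print("mat",ray(c,*k(*p),.003).round(4))
E
```

```text
lid [[0.7396, 0.2427], [0.7088, 0.0666], [0.4545, 0.1089], [0.4844, 0.2875]] [0.5968086  0.17642226]
0.1788 -99.9
0.2578 170.5
0.181 80.5
0.259 -10.0
lid scene [0.4845 0.288  0.122 ]
lid scene [0.4556 0.1118 0.122 ]
lid scene [0.7073 0.0697 0.122 ]
lid scene [0.7391 0.2447 0.122 ]
lever pred [0.64525052 0.28176637] mouth [0.65595081 0.1663129 ]
pred px top cam [212.71213874 203.57828857] [407.9464176 285.110346 ]
top 28 213.03571428571428 203.92857142857142 210 216 202 206
scene 198 407.510101010101 288.6212121212121 400 415 273 304
handle edge [array([ 0.49027879, -0.07838333,  0.096     ]), array([ 0.48064677, -0.15749695,  0.096     ])] [ 0.48546278 -0.11794014  0.096     ]
scene handle edge [array([ 0.49465576, -0.07788789,  0.096     ]), array([ 0.48421845, -0.1561325 ,  0.096     ])] [ 0.48943711 -0.1170102   0.096     ]
tray [ 0.6898 -0.0843  0.033 ]
tray [ 0.675  -0.2049  0.033 ]
tray [ 0.5204 -0.0626  0.037 ]
tray [ 0.5064 -0.1815  0.037 ]
mat [ 0.7018 -0.0655  0.003 ]
mat [ 0.698  -0.2218  0.003 ]
mat [ 0.4719 -0.2152  0.003 ]
mat [ 0.4759 -0.0586  0.003 ]
```

Emit:
{"name": "servo_tool", "arguments": {
  "targets": [
    [0, 0, 5, 0, 0, 0, 8.5],
    [4, -3, 6, 0, 0, -0.15, 8],
    [9, -7, 6, 0, 0, -0.3, 7],
    [14, -11, 6, 0, 0, -0.45, 6],
    [19, -15, 6, 0, 0, -0.6, 6],
    [24, -19, 6, 0, 0, -0.75, 6],
    [29, -23, 6, 0, 0, -0.9, 6],
    [33, -27, 5, 0, 0, -1.05, 6],
    [36, -29.5, 4, 0, 0, -1.2, 6],
    [39.0, -31.5, 3, 0, 0, -1.337, 6],
    [39.0, -31.5, 3, 0, 0, -1.337, 6],
    [39.0, -31.5, 3, 0, 0, -1.337, 6],
    [39.0, -31.5, 3, 0, 0, -1.337, 6]
  ],
  "squeeze": 60
}}

```text
time_s: 1.72
tcp_pos: [0.6442, 0.2839, 0.2619]
orientation: [0.0, 0.764, 0.646, 0.0]
wrist_force: [-0.5, 0.4, -0.8]
grip_width: 0.0605
grasp_force: 0.0
```

```bash
python3 - <<'E'
from h import *
from rig import ctrl
s=ctrl.sense();print(s["time_s"],s["tcp_pos"],s["orientation"],s["joint_pos"])
c=ctrl.read_camera("scene");np.savez("s1.npz",**c)
cv2.imwrite("pics/s1.png",cv2.resize(c["img"][180:360,290:490,::-1],None,fx=3.2,fy=3.2,interpolation=cv2.INTER_CUBIC))
E
```

```text
1.725 [0.6441727  0.28389886 0.26190377] [3.08297575e-05 7.63670005e-01 6.45606707e-01 3.21048013e-04] [3.38827200e-01 2.23839943e-01 1.48591006e+00 1.72021009e-04
 1.43122050e+00 5.05964602e-01]
```

View pics/s1.png

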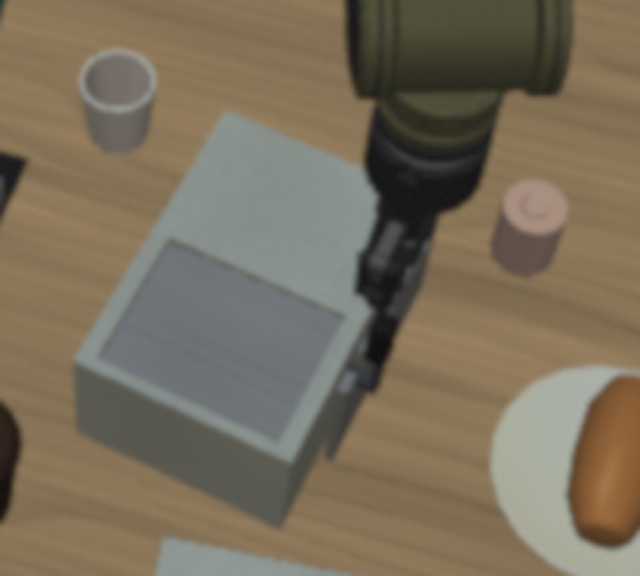

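The picture shows the gripper above the black lever grip at about (380,340), squared to the box. I'll go down and close on it.

Emit:
{"name": "servo_tool", "arguments": {
  "targets": [
    [0.1, -0.2, -3, 0, 0, 0, 6],
    [0.1, -0.2, -6, 0, 0, 0, 6],
    [0.1, -0.2, -9, 0, 0, 0, 6],
    [0.1, -0.2, -11.2, 0, 0, 0, 6],
    [0.1, -0.2, -11.2, 0, 0, 0, 6],
    [0.1, -0.2, -11.2, 0, 0, 0, 0.5],
    [0.1, -0.2, -11.2, 0, 0, 0, 0.5],
    [0.1, -0.2, -11.2, 0, 0, 0, 0.5],
    [0.1, -0.2, -11.2, 0, 0, 0, 0.5],
    [0.1, -0.2, -11.2, 0, 0, 0, 0.5]
  ],
  "squeeze": 60
}}

```text
time_s: 3.02
tcp_pos: [0.6446, 0.2818, 0.1517]
orientation: [-0.001, 0.764, 0.645, -0.001]
wrist_force: [-9.4, 0.8, 5.3]
grip_width: 0.0171
grasp_force: 58.9
```

Emit:
{"name": "servo_tool", "arguments": {
  "targets": [
    [0, 0, 1.2, 0, 0, 0, 0.5],
    [0, 0, 2.4, 0, 0, 0, 0.5],
    [0, 0, 3.2, 0, 0, 0, 0.5],
    [0, 0, 3.2, 0, 0, 0, 0.5],
    [-2, 0.35, 3.2, 0, 0, 0, 0.5],
    [-4, 0.7, 3.2, 0, 0, 0, 0.5],
    [-6, 1.03, 3.2, 0, 0, 0, 0.5],
    [-8, 1.37, 3.2, 0, 0, 0, 0.5],
    [-10, 1.7, 3.2, 0, 0, 0, 0.5],
    [-11.7, 2.0, 3.2, 0, 0, 0, 0.5],
    [-11.7, 2.0, 3.2, 0, 0, 0, 0.5],
    [-11.7, 2.0, 3.2, 0, 0, 0, 0.5]
  ]
}}

```text
time_s: 4.53
tcp_pos: [0.5297, 0.3012, 0.182]
orientation: [0.0, 0.764, 0.645, 0.001]
wrist_force: [4.0, 2.5, -1.4]
grip_width: 0.0172
grasp_force: 59.5
```

Emit:
{"name": "servo_tool", "arguments": {
  "targets": [
    [-0.2, 0.03, 0, 0, 0, 0, 0.5],
    [-0.2, 0.03, 0, 0, 0, 0, 0.5],
    [-0.2, 0.03, -1.2, 0, 0, 0, 0.5],
    [-0.2, 0.03, -2.2, 0, 0, 0, 0.5],
    [-0.2, 0.03, -3.0, 0, 0, 0, 0.5],
    [-0.2, 0.03, -3.0, 0, 0, 0, 0.5],
    [-0.2, 0.03, -3.0, 0, 0, 0, 0.5]
  ]
}}

```text
time_s: 5.4
tcp_pos: [0.5273, 0.3016, 0.1517]
orientation: [0.0, 0.764, 0.645, 0.001]
wrist_force: [3.9, 2.7, 3.6]
grip_width: 0.0171
grasp_force: 60.1
```

Emit:
{"name": "servo_tool", "arguments": {
  "targets": [
    [0, 0, 0, 0, 0, 0, 3],
    [0, 0, 0, 0, 0, 0, 6],
    [0, 0, 0, 0, 0, 0, 6],
    [0, 0, 0, 0, 0, 0, 6],
    [0, 0, 4, 0, 0, 0, 6],
    [0, 0, 8, 0, 0, 0, 6],
    [0, 0, 12, 0, 0, 0, 6],
    [0, -5, 13, 0, 0, 0, 6],
    [0, -11, 13, 0, 0, 0, 6],
    [0, -17, 13, 0, 0, 0, 6],
    [0, -23, 13, 0, 0, 0, 6],
    [0, -23, 13, 0, 0, 0, 6]
  ]
}}

```text
time_s: 6.9
tcp_pos: [0.5266, 0.0678, 0.2814]
orientation: [0.0, 0.766, 0.643, -0.0]
wrist_force: [-0.3, 0.2, 0.4]
grip_width: 0.0603
grasp_force: 0.0
```

```bash
python3 - <<'E'
from h import *
from rig import ctrl
from scipy.spatial.transform import Rotation as R
s=ctrl.sense();print(s["time_s"],s["tcp_pos"],s["orientation"])
c=ctrl.read_camera("scene");np.savez("s2.npz",**c)
cv2.imwrite("pics/s2.png",cv2.resize(c["img"][180:360,200:450,::-1],None,fx=3,fy=3,interpolation=cv2.INTER_CUBIC))
# desired tool at handle: approach along slope, closing axis = plate normal
y=np.radians(-7.2);T=R.from_euler("z",y)
z=T.apply([np.sin(np.radians(25)),0,-np.cos(np.radians(25))]);yy=T.apply([np.cos(np.radians(25)),0,np.sin(np.radians(25))])
q=s["orientation"];R0=R.from_quat([q[1],q[2],q[3],q[0]]);print(R0.as_matrix().round(3))
for sg in(1,-1):
    D=R.from_matrix(np.c_[np.cross(sg*yy,z),sg*yy,z]);print("rotvec",(D*R0.inv()).as_rotvec().round(4))
o=np.array([.598,-.132,.003]);h=o+T.apply([-.101,0,.070])
tcp=h+.0187*z;print("handle",h,"tcp",tcp,"shift cm",(tcp-s["tcp_pos"])*100,"z",z)
E
```

```text
6.9 [0.52661247 0.06780282 0.28136158] [ 2.08482346e-04  7.66119656e-01  6.42697876e-01 -2.62544241e-04]
[[ 0.174  0.985 -0.   ]
 [ 0.985 -0.174 -0.001]
 [-0.001 -0.    -1.   ]]
rotvec [-0.0647 -0.4316  0.0485]
rotvec [ 0.6621 -0.1012 -3.0204]
handle [ 0.49779642 -0.11934134  0.073     ] tcp [ 0.50563706 -0.12033185  0.05605204] shift cm [ -2.09754109 -18.8134664  -22.53095323] z [ 0.41928579 -0.05296811 -0.90630779]
```

View pics/s2.png

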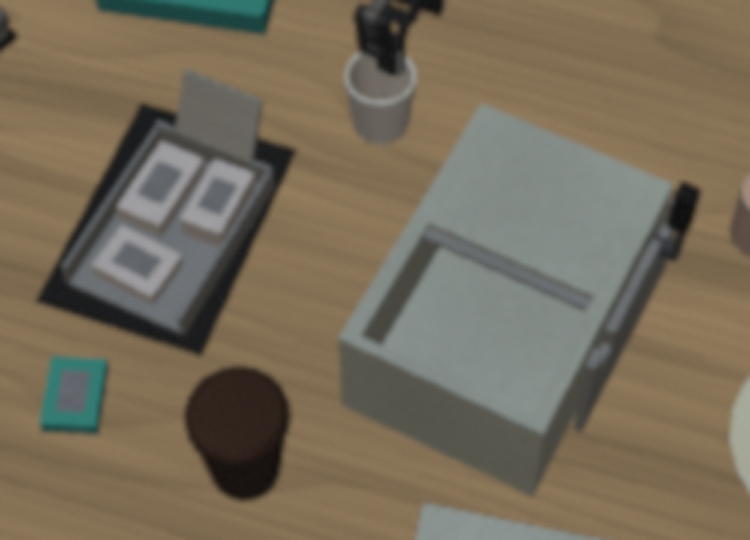

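The shutter is open: the mouth shows dark, and the lever sits at (683,215) in the open notch. Next is the tray handle: pre-grasp, then approach along its slope.

Emit:
{"name": "servo_tool", "arguments": {
  "targets": [
    [-1.5, -5, 0, -0.016, -0.108, 0.012, 6],
    [-3, -10, -1, -0.032, -0.216, 0.024, 5],
    [-5, -15, -4, -0.049, -0.324, 0.036, 5],
    [-6.3, -18.3, -9, -0.065, -0.432, 0.049, 5],
    [-6.3, -18.3, -13.5, -0.065, -0.432, 0.049, 5],
    [-4.2, -18.5, -18, -0.065, -0.432, 0.049, 5],
    [-2.6, -18.7, -21.4, -0.065, -0.432, 0.049, 5],
    [-2.1, -18.8, -22.5, -0.065, -0.432, 0.049, 5],
    [-2.1, -18.8, -22.5, -0.065, -0.432, 0.049, 5],
    [-2.1, -18.8, -22.5, -0.065, -0.432, 0.049, 5]
  ]
}}

```text
time_s: 8.2
tcp_pos: [0.5068, -0.1168, 0.0582]
orientation: [0.164, 0.73, 0.648, 0.144]
wrist_force: [-0.7, -0.4, 0.8]
grip_width: 0.05
grasp_force: 0.0
```

Emit:
{"name": "servo_tool", "arguments": {
  "targets": [
    [-0.1, -0.3, -0.2, 0, 0, 0, 4],
    [-0.1, -0.3, -0.2, 0, 0, 0, 3],
    [-0.1, -0.3, -0.2, 0, 0, 0, 2],
    [-0.1, -0.3, -0.2, 0, 0, 0, 1],
    [-0.1, -0.3, -0.2, 0, 0, 0, 0.2],
    [-0.1, -0.3, -0.2, 0, 0, 0, 0.2],
    [-0.1, -0.3, -0.2, 0, 0, 0, 0.2],
    [-0.1, -0.3, -0.2, 0, 0, 0, 0.2]
  ],
  "squeeze": 110
}}

```text
time_s: 9.2
tcp_pos: [0.5054, -0.12, 0.055]
orientation: [0.164, 0.73, 0.648, 0.143]
wrist_force: [0.4, -1.2, 3.8]
grip_width: 0.0048
grasp_force: 107.9
```

```bash
python3 - <<'E'
from h import *
from rig import ctrl
s=ctrl.sense();print(s["wrist_force"],s["ft_torque"])
c=ctrl.read_camera("scene");np.savez("s3.npz",**c)
cv2.imwrite("pics/s3.png",cv2.resize(c["img"][180:310,195:335,::-1],None,fx=4,fy=4,interpolation=cv2.INTER_CUBIC))
E
```

```text
[ 0.35827332 -1.1629806   3.80736546] [ 0.22707589 -0.15993367 -0.10568222]
```

View pics/s3.png

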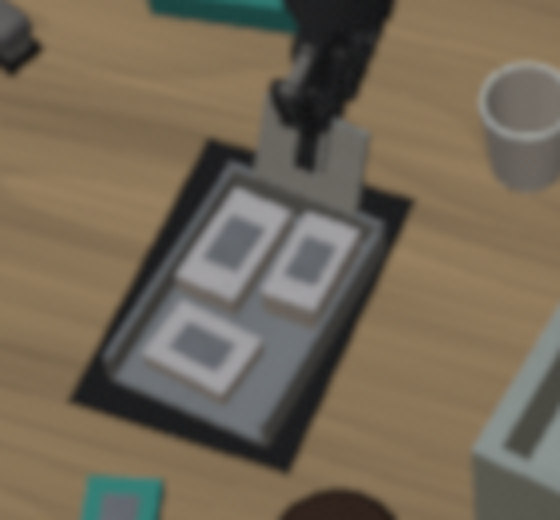

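The tray is held by its handle at (310,140) and all three cartons are in place. Lift it straight up, and work out the carry and the tilt.

Emit:
{"name": "servo_tool", "arguments": {
  "targets": [
    [0, 0, 0.4, 0, 0, 0, 0.2],
    [0, 0, 1.2, 0, 0, 0, 0.2],
    [0, 0, 2.6, 0, 0, 0, 0.2],
    [0, 0, 4.6, 0, 0, 0, 0.2],
    [0, 0, 7, 0, 0, 0, 0.2],
    [0, 0, 9.5, 0, 0, 0, 0.2],
    [0, 0, 12, 0, 0, 0, 0.2],
    [0, 0, 14.5, 0, 0, 0, 0.2],
    [0, 0, 16.5, 0, 0, 0, 0.2],
    [0, 0, 17.5, 0, 0, 0, 0.2],
    [0, 0, 18, 0, 0, 0, 0.2],
    [0, 0, 18, 0, 0, 0, 0.2],
    [0, 0, 18, 0, 0, 0, 0.2]
  ]
}}

```text
time_s: 10.88
tcp_pos: [0.5043, -0.1195, 0.233]
orientation: [0.162, 0.73, 0.648, 0.142]
wrist_force: [-1.0, 0.6, -4.2]
grip_width: 0.0047
grasp_force: 107.5
```

```bash
python3 - <<'E'
from h import *
from rig import ctrl
from scipy.spatial.transform import Rotation as R
s=ctrl.sense();q=s["orientation"];R1=R.from_quat([q[1],q[2],q[3],q[0]])
R0=R.from_quat([.73,.648,.143,.164])
print("now",s["time_s"],s["tcp_pos"],"width",s["grip_width"],"sag rotvec",(R1*R0.inv()).as_rotvec().round(4),"F",s["wrist_force"])
G=np.array([.5054,-.120,.055]);y0=np.radians(-7.2)
v=R.from_euler("z",-y0).apply(G-np.array([.598,-.132,.003])) # tcp in tray frame
print("tcp in tray",v)
yw=np.radians(-9.7);W=R.from_euler("z",yw)
F=np.array([.597,.177,.142])+W.apply([.03,0,0])
P0=None
for th in(0,5,10,15,20,25,30,35,40,45,50,55,60):
    p=F+W.apply(R.from_euler("y",th,degrees=True).apply(v-[.085,0,0]))
    if P0 is None: P0=p;print("level tcp",p,"shift from now",(p-s["tcp_pos"])*100)
    print(th,((p-P0)*100).round(2),(np.radians(th)*W.apply([0,1,0])).round(3))
E
```

```text
now 10.875 [ 0.50425056 -0.11954838  0.23298312] width 0.004747514123791174 sag rotvec [ 0.0026  0.0037 -0.    ] F [-0.96724235  0.61625987 -4.21315814]
tcp in tray [-0.09337382  0.00029952  0.052     ]
level tcp [0.45079788 0.20229465 0.194     ] shift from now [-5.34526814 32.18430277 -3.89831201]
0 [0. 0. 0.] [0. 0. 0.]
5 [ 0.51 -0.09  1.53] [0.015 0.086 0.   ]
10 [ 1.16 -0.2   3.02] [0.029 0.172 0.   ]
15 [ 1.93 -0.33  4.44] [0.044 0.258 0.   ]
20 [ 2.81 -0.48  5.79] [0.059 0.344 0.   ]
25 [ 3.81 -0.65  7.05] [0.074 0.43  0.   ]
30 [ 4.92 -0.84  8.22] [0.088 0.516 0.   ]
35 [ 6.12 -1.05  9.29] [0.103 0.602 0.   ]
40 [ 7.41 -1.27 10.25] [0.118 0.688 0.   ]
45 [ 8.77 -1.5  11.09] [0.132 0.774 0.   ]
50 [10.21 -1.74 11.81] [0.147 0.86  0.   ]
55 [11.7  -2.   12.39] [0.162 0.946 0.   ]
60 [13.23 -2.26 12.85] [0.176 1.032 0.   ]
```

Emit:
{"name": "servo_tool", "arguments": {
  "targets": [
    [-0.1, 0.5, 0, 0, 0, 0, 0.2],
    [-0.2, 1.5, 0, 0, 0, 0, 0.2],
    [-0.5, 3, 0, 0, 0, -0.005, 0.2],
    [-0.8, 5, 0, 0, 0, -0.01, 0.2],
    [-1.2, 7.3, 0, 0, 0, -0.012, 0.2],
    [-1.6, 9.8, 0, 0, 0, -0.015, 0.2],
    [-2.0, 12.3, 0, 0, 0, -0.018, 0.2],
    [-2.4, 14.8, 0, 0, 0, -0.02, 0.2],
    [-2.9, 17.3, 0, 0, 0, -0.024, 0.2],
    [-3.3, 19.8, 0, 0, 0, -0.028, 0.2],
    [-3.7, 22.3, 0, 0, 0, -0.03, 0.2],
    [-4.1, 24.8, 0, 0, 0, -0.034, 0.2],
    [-4.5, 27.1, 0, 0, 0, -0.038, 0.2],
    [-4.8, 29.1, 0, 0, 0, -0.041, 0.2],
    [-5.1, 30.7, 0, 0, 0, -0.044, 0.2],
    [-5.25, 31.7, 0, 0, 0, -0.044, 0.2],
    [-5.3, 32.1, 0, 0, 0, -0.044, 0.2],
    [-5.3, 32.2, 0, 0, 0, -0.044, 0.2],
    [-5.3, 32.2, 0, 0, 0, -0.044, 0.2],
    [-5.3, 32.2, 0, 0, 0, -0.044, 0.2]
  ]
}}

```text
time_s: 13.38
tcp_pos: [0.4519, 0.2019, 0.2343]
orientation: [0.166, 0.745, 0.631, 0.139]
wrist_force: [0.1, 0.3, -4.6]
grip_width: 0.0048
grasp_force: 107.5
```

```bash
python3 - <<'E'
from h import *
from rig import ctrl
s=ctrl.sense();print(s["tcp_pos"],s["joint_pos"].round(3))
a=ctrl.read_camera("scene")["img"][150:350,280:460];b=ctrl.read_camera("top")["img"][150:310,190:330]
f=lambda i:cv2.resize(i[:,:,::-1],(400,400*i.shape[0]//i.shape[1]),interpolation=cv2.INTER_CUBIC)
a,b=f(a),f(b);h=max(len(a),len(b));p=lambda i:np.vstack([i,np.zeros((h-len(i),400,3),np.uint8)])
cv2.imwrite("pics/s4.png",np.hstack([p(a),p(b)]))
E
```

```text
[0.45190929 0.20186491 0.23430482] [ 0.448 -0.451  2.193 -0.286  1.053  0.711]
```

View pics/s4.png

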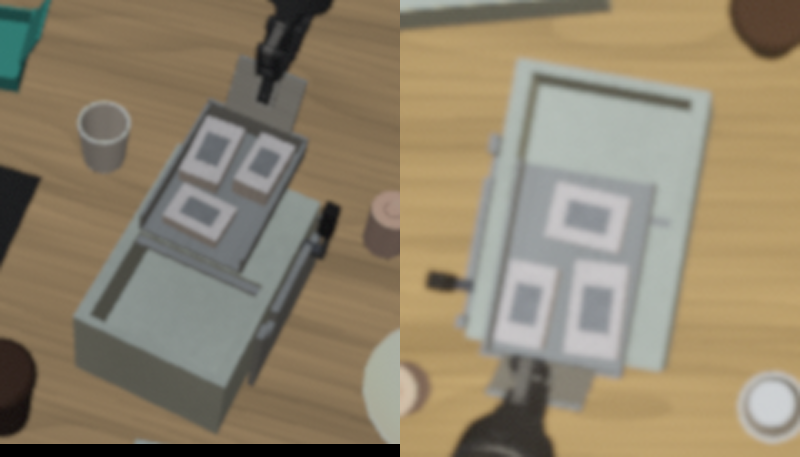

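Both views show the tray centred over the box with all cartons aboard. Its front edge is inside the mouth, at v≈175 against the mouth's front edge at v≈215 in the right view. Lower it and tilt about the front edge.

Emit:
{"name": "servo_tool", "arguments": {
  "targets": [
    [0, 0, -1, 0, 0, 0, 0.2],
    [0, 0, -2.5, 0, 0, 0, 0.2],
    [0, 0, -3.8, 0, 0, 0, 0.2],
    [0, 0, -4, 0, 0, 0, 0.2],
    [0.5, -0.1, -2.5, 0.015, 0.086, 0, 0.2],
    [1.15, -0.2, -1, 0.029, 0.172, 0, 0.2],
    [1.9, -0.35, 0.45, 0.044, 0.258, 0, 0.2],
    [2.8, -0.5, 1.8, 0.059, 0.344, 0, 0.2],
    [3.3, -0.55, 2.4, 0.066, 0.387, 0, 0.2],
    [3.8, -0.65, 3.05, 0.074, 0.43, 0, 0.2],
    [4.35, -0.75, 3.65, 0.081, 0.473, 0, 0.2],
    [4.9, -0.85, 4.2, 0.088, 0.516, 0, 0.2],
    [5.5, -0.95, 4.75, 0.096, 0.559, 0, 0.2],
    [6.1, -1.05, 5.3, 0.103, 0.602, 0, 0.2],
    [6.75, -1.15, 5.8, 0.11, 0.645, 0, 0.2],
    [7.4, -1.25, 6.25, 0.118, 0.688, 0, 0.2],
    [8.1, -1.4, 6.7, 0.125, 0.731, 0, 0.2],
    [8.8, -1.5, 7.1, 0.132, 0.774, 0, 0.2],
    [8.8, -1.5, 7.1, 0.132, 0.774, 0, 0.2],
    [8.8, -1.5, 7.1, 0.132, 0.774, 0, 0.2]
  ]
}}

```text
time_s: 15.98
tcp_pos: [0.5402, 0.1873, 0.3055]
orientation: [-0.132, 0.751, 0.637, -0.111]
wrist_force: [-0.3, 0.2, -3.7]
grip_width: 0.005
grasp_force: 108.5
```

```bash
python3 - <<'E'
from h import *
from rig import ctrl
s=ctrl.sense();print(s["tcp_pos"],s["orientation"],s["joint_pos"].round(3))
a=ctrl.read_camera("scene")["img"][130:350,270:470];b=ctrl.read_camera("top")["img"][150:310,190:330]
f=lambda i:cv2.resize(i[:,:,::-1],(400,400*i.shape[0]//i.shape[1]),interpolation=cv2.INTER_CUBIC)
a,b=f(a),f(b);h=max(len(a),len(b));p=lambda i:np.vstack([i,np.zeros((h-len(i),400,3),np.uint8)])
cv2.imwrite("pics/s5.png",np.hstack([p(a),p(b)]))
E
```

```text
[0.54018152 0.18726497 0.30549585] [-0.13196273  0.75102633  0.63741868 -0.11064681] [0.183 0.106 1.573 0.12  1.787 0.353]
```

View pics/s5.png

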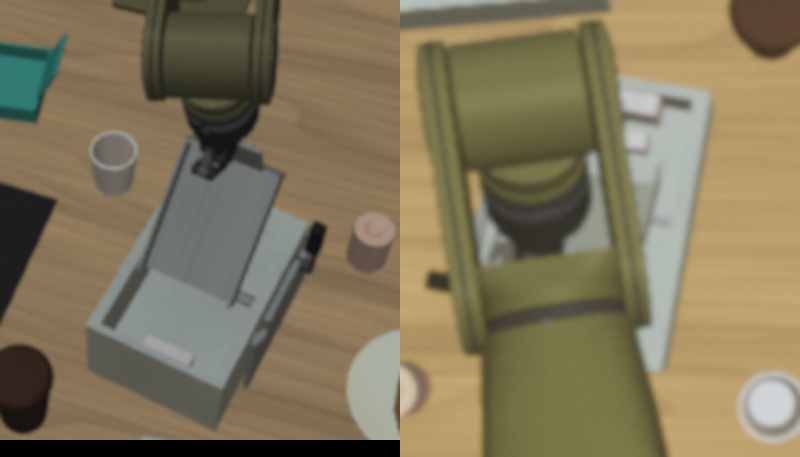

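The tray is empty in the left view. One carton shows inside the mouth at (165,345) there, and two show at (640,100) and (632,140) in the right view. Raise and level the tray, then look at the box and the bare mat.

Emit:
{"name": "servo_tool", "arguments": {
  "targets": [
    [0, 0, 1, 0, 0, 0, 0.2],
    [0, 0, 3, 0, 0, 0, 0.2],
    [-0.7, 0.1, 4.5, -0.015, -0.086, 0, 0.2],
    [-1.5, 0.25, 4.5, -0.03, -0.172, 0, 0.2],
    [-2.7, 0.45, 4, -0.044, -0.258, 0, 0.2],
    [-4, 0.7, 3, -0.059, -0.344, 0, 0.2],
    [-5, 0, 2, -0.074, -0.43, 0, 0.2],
    [-6, -1, 1, -0.088, -0.516, 0, 0.2],
    [-7, -3, 0, -0.103, -0.602, 0, 0.2],
    [-7.8, -5, -1, -0.118, -0.688, 0, 0.2],
    [-8.5, -8, -2, -0.132, -0.774, 0, 0.2],
    [-8, -12, -2, -0.132, -0.774, 0, 0.2],
    [-7, -17, -2, -0.132, -0.774, 0, 0.2],
    [-6, -22, -2, -0.132, -0.774, 0, 0.2],
    [-5, -27, -2, -0.132, -0.774, 0, 0.2],
    [-5, -27, -2, -0.132, -0.774, 0, 0.2],
    [-5, -27, -2, -0.132, -0.774, 0, 0.2]
  ]
}}

```text
time_s: 18.2
tcp_pos: [0.4895, -0.0826, 0.2863]
orientation: [0.166, 0.744, 0.631, 0.139]
wrist_force: [0.7, 0.5, -2.9]
grip_width: 0.0047
grasp_force: 108.6
```

```bash
python3 - <<'E'
from h import *
from rig import ctrl
s=ctrl.sense();print(s["tcp_pos"],s["orientation"],s["time_s"])
A=ctrl.read_camera("scene");B=ctrl.read_camera("top");np.savez("s6.npz",**A);np.savez("t6.npz",**B)
a=A["img"][180:360,190:450];b=B["img"][150:290,195:415]
f=lambda i:cv2.resize(i[:,:,::-1],(780,780*i.shape[0]//i.shape[1]),interpolation=cv2.INTER_CUBIC)
a,b=f(a),f(b);cv2.imwrite("pics/s6.png",cv2.resize(np.vstack([a,b]),None,fx=.575,fy=.575,interpolation=cv2.INTER_AREA))
# grasp: tray relative to tool, from the pick pose
E
```

```text
[ 0.48951828 -0.08259297  0.28632053] [0.16580375 0.74449978 0.63148703 0.13947514] 18.2
```

View pics/s6.png

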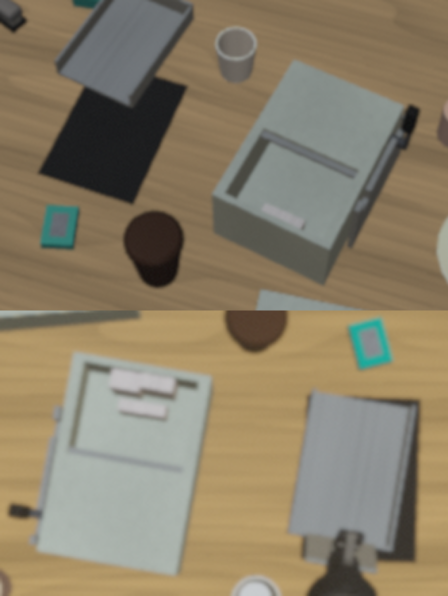

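All three cartons lie in the box and the tray is empty. The lever is still in the open notch. Before placing, I'll check the mat's centre from both views.

```bash
python3 - <<'E'
from h import *
from scipy.spatial.transform import Rotation as R
from rig import ctrl
s=dict(np.load("scene0.npz"));c=dict(np.load("top0.npz"))
k2=lambda u,v:(205+u/3.4-.4,195+v/3.4-.4)
P=np.array([ray(s,*k2(*p),.003)[:2] for p in((143,68),(318,118),(210,350),(27,290))])
print(P.round(4).tolist(),P.mean(0))
for i in range(4):
    d=P[(i+1)%4]-P[i];print(np.linalg.norm(d).round(4),np.degrees(np.arctan2(d[1],d[0])).round(1))
t=ctrl.sense()
v=np.array([-.0934,.0003,.052])
for M,yw in(((.587,-.140),-1.6),((P.mean(0)+[.587,-.140])/2,-1.6)):
    p=np.array([*M,.003])+R.from_euler("z",yw,degrees=True).apply(v)
    print(M,"tcp",p,"shift",(p-t["tcp_pos"])*100,"yaw",np.radians(yw+9.7))
q=t["orientation"];R1=R.from_quat([q[1],q[2],q[3],q[0]]);R0=R.from_quat([.73,.648,.143,.164])
D=R1*R0.inv();print("turn from pick",D.as_rotvec().round(4))
E
```

```text
[[0.4725, -0.2144], [0.4748, -0.0576], [0.7025, -0.0643], [0.698, -0.2196]] [ 0.58696797 -0.13895355]
0.1568 89.2
0.2278 -1.7
0.1554 -91.7
0.2255 178.7
(0.587, -0.14) tcp [ 0.49364479 -0.13709224  0.055     ] shift [  0.39762729  -5.55371964 -23.09521104] yaw 0.1413716694115407
[ 0.58698398 -0.13947678] tcp [ 0.49362877 -0.13656901  0.055     ] shift [  0.39602556  -5.50139719 -23.09521104] yaw 0.1413716694115407
turn from pick [ 0.002   0.0014 -0.0422]
```

Emit:
{"name": "servo_tool", "arguments": {
  "targets": [
    [0.1, -1.5, 0, 0, 0, 0.03, 0.2],
    [0.2, -3, -1, 0, 0, 0.07, 0.2],
    [0.3, -4.5, -3, 0, 0, 0.11, 0.2],
    [0.4, -5.5, -6, 0, 0, 0.141, 0.2],
    [0.4, -5.5, -10, 0, 0, 0.141, 0.2],
    [0.4, -5.5, -14, 0, 0, 0.141, 0.2],
    [0.4, -5.5, -18, 0, 0, 0.141, 0.2],
    [0.4, -5.5, -20.5, 0, 0, 0.141, 0.2],
    [0.4, -5.5, -22, 0, 0, 0.141, 0.2],
    [0.4, -5.5, -22.6, 0, 0, 0.141, 0.2],
    [0.4, -5.5, -22.6, 0, 0, 0.141, 0.2],
    [0.4, -5.5, -22.6, 0, 0, 0.141, 0.2]
  ]
}}

```text
time_s: 19.8
tcp_pos: [0.4948, -0.1382, 0.0609]
orientation: [0.157, 0.698, 0.683, 0.151]
wrist_force: [-0.5, 0.7, -2.0]
grip_width: 0.0045
grasp_force: 108.5
```

Emit:
{"name": "servo_tool", "arguments": {
  "targets": [
    [-0.1, 0.15, -0.1, 0, 0, 0, 0.2],
    [-0.1, 0.15, -0.25, 0, 0, 0, 0.2],
    [-0.1, 0.15, -0.4, 0, 0, 0, 0.2],
    [-0.1, 0.15, -0.4, 0, 0, 0, 0.2]
  ]
}}

```text
time_s: 20.3
tcp_pos: [0.4929, -0.1363, 0.0554]
orientation: [0.156, 0.698, 0.683, 0.151]
wrist_force: [-0.7, 0.7, -2.5]
grip_width: 0.0045
grasp_force: 108.6
```

Emit:
{"name": "servo_tool", "arguments": {
  "targets": [
    [0, 0, -0.08, 0, 0, 0, 0.2],
    [0, 0, -0.16, 0, 0, 0, 0.2],
    [0, 0, -0.16, 0, 0, 0, 0.2]
  ]
}}

```text
time_s: 20.68
tcp_pos: [0.4937, -0.1367, 0.055]
orientation: [0.157, 0.698, 0.682, 0.151]
wrist_force: [-4.2, 0.2, 4.9]
grip_width: 0.0047
grasp_force: 110.0
```

In contact. Release gradually and back off along the handle's slope.

Emit:
{"name": "servo_tool", "arguments": {
  "targets": [
    [0, 0, 0.1, 0, 0, 0, 0.2],
    [0, 0, 0.1, 0, 0, 0, 1],
    [0, 0, 0.1, 0, 0, 0, 2],
    [0, 0, 0.1, 0, 0, 0, 3.5],
    [0, 0, 0.1, 0, 0, 0, 5],
    [0, 0, 0.1, 0, 0, 0, 5],
    [0, 0, 0.1, 0, 0, 0, 5],
    [-0.85, 0, 1.9, 0, 0, 0, 5],
    [-2.1, 0, 4.6, 0, 0, 0, 5],
    [-4.2, 0.1, 9.1, 0, 0, 0, 5],
    [-5, 0.1, 14, 0, 0, 0, 5],
    [-5, 0.1, 19, 0, 0, 0, 5],
    [-5, 0.1, 19, 0, 0, 0, 5]
  ],
  "squeeze": 30
}}

```text
time_s: 22.3
tcp_pos: [0.4449, -0.1365, 0.2503]
orientation: [0.161, 0.697, 0.682, 0.152]
wrist_force: [0.2, 0.3, -1.0]
grip_width: 0.0497
grasp_force: 0.0
```

```bash
python3 - <<'E'
from h import *
from rig import ctrl
s=ctrl.sense();print(s["time_s"],s["tcp_pos"],s["wrist_force"])
A=ctrl.read_camera("scene");np.savez("s7.npz",**A)
cv2.imwrite("pics/s7.png",cv2.resize(A["img"][185:345,205:435,::-1],None,fx=3.4,fy=3.4,interpolation=cv2.INTER_CUBIC))
E
```

```text
22.3 [ 0.44485522 -0.13648952  0.25031834] [ 0.21811717  0.29355676 -0.97138198]
```

View pics/s7.png

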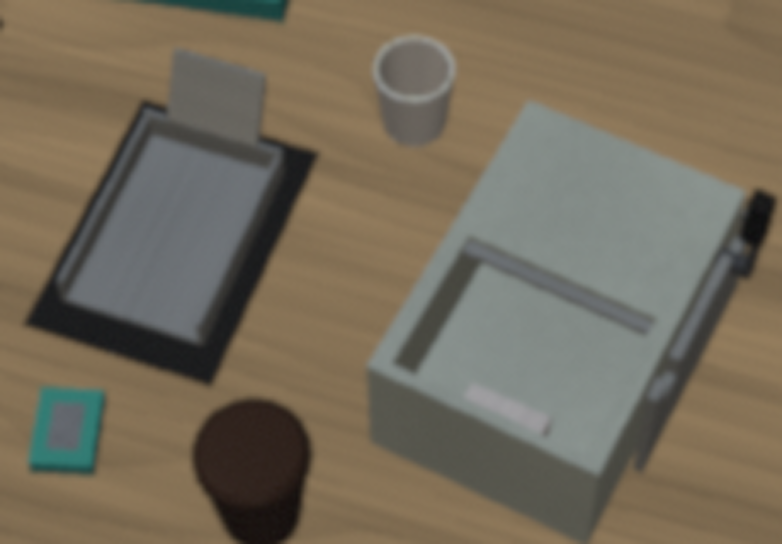

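```bash
python3 - <<'E'
from h import *
s=dict(np.load("s7.npz"));k=lambda u,v:(205+u/3.4-.4,185+v/3.4-.4)
H=[ray(s,*k(*p),.096)[:2] for p in((174,50),(265,73))];d=H[1]-H[0];n=np.array([d[1],-d[0]])/np.linalg.norm(d)
print("handle",H,"n",n,"centre",(H[0]+H[1])/2+.1116*n)
F=[ray(s,*k(*p),.007)[:2] for p in((60,300),(205,344))];print("front",F,"centre",(F[0]+F[1])/2-.085*n)
E
```

```text
handle [array([ 0.47573875, -0.17491159]), array([ 0.47463495, -0.09790206])] n [0.99989729 0.01433183] centre [ 0.58677539 -0.13480739]
front [array([ 0.67202364, -0.2022328 ]), array([ 0.67320594, -0.07949766])] centre [ 0.58762352 -0.14208344]
```

The picture shows the tray flat and empty on the mat, within about 2 mm of centre. The box is open with the cartons inside, and the lever is down at (758,220).

```bash
python3 -c "
from rig import ctrl
print(ctrl.close_job())"
```

```text
the job is handed in; nothing more can be done
None
```

I handed in the job at about 22 s: the box is open with the lever down in the open notch, all three cartons are in the box, and the empty tray is back on its mat, within about 2 mm of the middle by the camera.

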